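# Hang the bur block on the drop-latch hook

### The job

Hang the wooden bur block by its steel eye on the hook of the grey bench stand: with the eye push the hook's hinged flap inwards so that it lifts, slide the eye all the way in to the post, and let it down into the notch so that the flap falls shut behind it and the block hangs level and still, then let go. The hook is clamped at an unknown height on its post, so find it by touch and be gentle: force nothing on the stand, and leave the jar, the brick and the hammer where they are.

Things in the scene. Friction and masses are not known exactly. Their poses are not given: they have to be found in the camera images.
- block: Loose wooden bur block 140 (x) x 44 (y) x 40 mm (z), about 0.27 kg, standing on the bench; burs up to 15 mm tall stand in its top. A steel eye plate is fixed upright on its +x end. Origin: centre of the wood's underside; x points along the block to the plate, z up.
- block_grip (a point): Where to grip the block across its 44 mm width: mid-width, half-way up (20 mm over the underside), 28 mm to -x of the block's centre. The wood goes on 42 mm farther to -x. From 20 mm nearer the plate to 25 mm farther is also sound; much nearer, the gripper meets the hook. Axes as the block. Pushed at the eye while held, the block may pitch a little in the grip.
- block_eye (a point): Centre of the hole in the eye plate: 100 mm to +x of and 35 mm above the grip point, 55 mm over the block's underside. Plate 4 mm thick (x), 32 mm wide. The hole, through it along x, is a rectangle 16 mm wide, 18 mm high; the plate's top edge is 15 mm above the hole's centre, the wood's top 15 mm below it. Axes as the block.
- stand: Fixed stand: steel foot 160 x 130 x 12 mm, reaching 100 mm to -x of a grey post 44 mm wide, 238 mm tall. Origin: on the bench below the middle of the post's front face; x points into the post, z up. A steel hook sticks out to -x from that face. It takes gentle contact only: stay well under 25 N.
- hook_nominal (a point): Nominal place of the hook bar's top, on the post's front face, 155 mm over the bench; axes as the stand. The real hook, with its flap, is clamped up to 25 mm higher or lower (not reported, it does not slip): feel for it, e.g. raise the plate's top edge against the bar's underside. Bar level, 42 mm long, 8 mm wide, 6 mm thick; its last 6 mm carry a nose 5 mm above the bar's top.
- pin_nominal (a point): Nominal place of the flap's hinge pin, 39 mm out from the post, 27 mm above the bar's top; shifts up or down with the hook. An arm over the bar reaches 44 mm out, underside 30 mm above the bar's top, 6 mm thick. The notch: over the 8 mm next to the post the bar's top is 5 mm lower (underside 10 mm below the bar's top). Hung there, the block's underside is 69 mm below the bar's top.
- flap (a joint): Steel flap, 25 mm long, 11 mm wide, hanging from the pin to 2 mm above the bar, just inside the nose. Angle in rad: 0 closed (cannot swing outwards), up to 1.45 as it is pushed towards the post and up. Free, 35 g, under 1 N to push, falls shut by itself: with the plate's top edge 15 mm above the bar's top once the plate is within about 10 mm of the post, lower down sooner.
- jar: Bystander: glass jar with steel lid, 68 mm across, 85 mm tall, origin under its centre.
- brick: Bystander: white soldering brick 70 x 100 x 30 mm, origin under its centre.
- hammer: Bystander: hammer 200 mm long lying on the bench, handle to its -x.

How it is judged:
By the outcome, as a careful person would: the job done as asked, in the order asked, and still so for the second after the job is handed in, with the robot touching nothing.
It also fails if it takes over 61 s, if anything falls off the work surface, if the arm or the gripper's body presses on something with over 40 N, if the wrist force passes 120 N, or if a joint passes its speed limit or range.

### The arm

A 6-joint arm with a two-finger parallel gripper is mounted at the origin on the work surface. World frame = base frame: x ahead of the robot, y to its left, z up, the work surface at z = 0. Lengths are in mm, angles in rad, forces in N, time in s.
With the tool pointing down it reaches from about 425 to 950 mm from the base axis. Payload 14.7 kg.
Tool frame: the origin (TCP) lies at the very end of the fingers, on their centre line; the grasp point (between the pads) lies behind it (grip_point_offset is the z of the grasp point in the tool frame, in mm); z points along the fingers, y is the direction in which the jaws open and shut (so a half turn about z gives the same grasp; the last joint's range is limited). The gripper opens to 85 mm and grips with 20 to 120 N. Pads are 22 mm wide; open, the fingers measure 114 mm over their backs; the gripper's body (76 mm by 85 mm) begins 54 mm behind the grasp point. The pads swing forward as they close: fully open they stand 13 mm farther back than shut.
Start: joints at [1.238, 0.48, 1.596, -0, 1.065, -0.047], TCP at [183.227, 623.635, 231.297] pointing down, gripper open.
Joint ranges: [-2.75, 2.75], [-0.82, 2.05], [0.23, 2.67], [-1.56, 4.7], [0.09, 2.69], [-2.92, 2.92]. Speed limits (rad/s): [1.89, 1.89, 2.39, 3.01, 3.01, 3.01].

### API

Orientations are given as a unit quaternion [x, y, z, w].
In Python, from bench import * gives the robot as it stands. The module is installed in compiled form; this text tells all that it offers.
- The arm moves only by the shell command python3 -m handwheel 'ROWS'. ROWS is JSON, a list of rows, each a list of 7 numbers: the shift along the tool's x, y, z normalised to -1 to 1, where 1 is 0.25 m, then the turn, a rotation vector about the tool's x, y, z normalised to -1 to 1, where 1 is 90 degrees, then the opening, from -1 (shut) to 1 (fully open). In form: [[dx, dy, dz, rx, ry, rz, hand], ...]. A call has 1 to 10 rows; each row shifts and turns the commanded pose from where the row before left it, along the tool's axes as they then stand; what a row does not reach is not made up. A row lasts 1/8 s, in which the tool goes at most 62.5 mm and 10.7 degrees, less where a joint would pass 70% of its speed; a pose out of reach is approached as far as the arm can. A call with a number of a shift or a turn outside -1 to 1 is refused whole. A call with a gripper value outside its range is refused whole. The fingers move at their own pace and stop on an object; the grip force is fixed at half the most. Time passes only in rows, so rows that do not move let the fingers close. It gives the time, the measured TCP pose, the force and the opening at its end, in the units of the state.
- read_state(): the state, without advancing time (a new reading comes with each control period).
- get_image(name): name is "side" or "top" or "wrist"; returns a dict with "color" (384x512x3 uint8, red, green, blue), "fx", "fy", "cx", "cy" (pixels), "R" (3x3) and "t" (3): a world point X has camera coordinates R X + t; the wrist camera has in their place "mount" (4x4, takes a point from camera to tool coordinates, whose origin is the TCP and whose axes are the flange's). Camera axes: x right, y down, z forward; pixel columns grow to the right and rows downward; lengths in mm; the calibration is good to about 2 mm. A picture is of the moment at which its call begins: read the wrist's pose just before it. There is no depth.
- close_job(): hands the job in, once; it reports no verdict.
Trained networks look in a picture, given as the dict that the camera call returned (one of the last four; its "shot" number tells which), for a name from the list of things; names that differ only in an ending like _2 or _b are one class to them, and where a whole thing is asked for, a point or a joint stands for the part that bears it (a point fixed in the world has none). Each returns a list of dicts, best first, with "confidence" (0 to 1); they miss things now and then, are a little off and sometimes report something else, mostly with a low value. They report only what shows in the picture. A call takes as long as a camera call.
- look_for(query, picture): "box" ([left, top, right, bottom] in pixels, round what is visible of it).
The state is a dict: "time": time; "joint_pos": joint angles; "qvel": joint speeds; "effort": joint torques, N m; "position": TCP position; "tcp_rot": TCP orientation; "wrist_force": force on the tool from outside, world axes, zero at the start; "torque": the same for the moment, N m; "grip_width": finger opening in mm.
Only numpy, scipy, OpenCV 4.12 (cv2) and the standard library are available. Lean on these libraries where they do the work, as an engineer would, in place of code of your own. Each camera call takes 0.05 s, during which the arm holds its last target. There are 200 camera calls.

## Working session

There is one attempt and no reset: what is moved stays moved. The work goes in short steps, Python scripts to look and compute and a shell command to move; the robot and the scene stay as the last step left them, time stands still between calls to the robot, and variables do not carry over. Pictures are saved under pics/ and viewed, about 8 in all and at most 12, crops included, and the job is handed in when it is done.

```bash
mkdir -p pics
cat > h.py <<'E'
from bench import *
import numpy as np, cv2
from scipy.spatial.transform import Rotation as Ro
def pix2plane(im,u,v,z):
    R=np.array(im["R"]);t=np.array(im["t"])
    d=R.T@np.array([(u-im["cx"])/im["fx"],(v-im["cy"])/im["fy"],1]);c=-R.T@t
    return c+d*(z-c[2])/d[2]
def proj(im,X):
    p=np.array(im["R"])@np.array(X)+np.array(im["t"]);return im["cx"]+im["fx"]*p[0]/p[2],im["cy"]+im["fy"]*p[1]/p[2]
def save(im,n): cv2.imwrite("pics/"+n,cv2.cvtColor(im["color"],cv2.COLOR_RGB2BGR))
E
python3 - <<'E'
from h import *
s=read_state();print({k:np.round(s[k],3).tolist() for k in s})
for n in("top","side"):
    im=get_image(n);
    b=cv2.resize(im["color"],None,fx=1.5,fy=1.5,interpolation=cv2.INTER_CUBIC)
    cv2.imwrite(f"pics/{n}0.png",cv2.cvtColor(b,cv2.COLOR_RGB2BGR))
    print(n,im["fx"],im["cx"],im["cy"],"cam",-np.array(im["R"]).T@np.array(im["t"]),np.round(im["R"],3).tolist())
    for q in("block","block_eye","stand","flap","jar","brick","hammer"):
        print(q,[(np.round(r["box"]).tolist(),round(r["confidence"],2)) for r in look_for(q,im)[:2]])
E
```

```text
{'time': 0.0, 'joint_pos': [1.238, 0.481, 1.597, -0.0, 1.065, -0.047], 'qvel': [-0.0, 0.002, -0.0, -0.002, -0.002, -0.001], 'effort': [-0.004, -95.066, -43.014, -0.0, 0.013, 0.0], 'position': [183.067, 623.247, 230.648], 'tcp_rot': [0.142, 0.99, -0.001, -0.0], 'wrist_force': [-0.307, 0.289, -0.042], 'torque': [0.028, 0.016, -0.037], 'grip_width': 85.301}
top 474.7365452074465 240.46374475781784 185.932471159573 cam [ 416.57737417  -62.85589071 1228.66249493] [[0.011, -1.0, 0.01], [-0.99, -0.012, -0.138], [0.138, -0.008, -0.99]]
block [([234.0, 180.0, 276.0, 235.0], 0.67)]
block_eye [([235.0, 182.0, 275.0, 238.0], 0.61)]
stand [([88.0, 167.0, 148.0, 231.0], 0.7)]
flap []
jar [([206.0, 104.0, 234.0, 137.0], 0.69)]
brick [([130.0, 249.0, 174.0, 282.0], 0.65)]
hammer [([330.0, 171.0, 366.0, 247.0], 0.67), ([236.0, 180.0, 276.0, 236.0], 0.65)]
side 373.5033712021167 257.2699143985402 193.51082269416096 cam [184.70553885 435.24819753 486.96285378] [[-0.787, -0.617, 0.001], [-0.309, 0.393, -0.866], [0.534, -0.682, -0.499]]
block [([269.0, 205.0, 317.0, 263.0], 0.56)]
block_eye [([266.0, 210.0, 318.0, 262.0], 0.78), ([299.0, 173.0, 379.0, 215.0], 0.69)]
stand [([81.0, 209.0, 220.0, 384.0], 0.85)]
flap [([126.0, 260.0, 130.0, 271.0], 0.6)]
jar [([165.0, 185.0, 199.0, 237.0], 0.96)]
brick [([234.0, 323.0, 316.0, 382.0], 0.92)]
hammer [([301.0, 173.0, 378.0, 214.0], 0.78), ([123.0, 258.0, 128.0, 270.0], 0.73)]
```

View pics/top0.png

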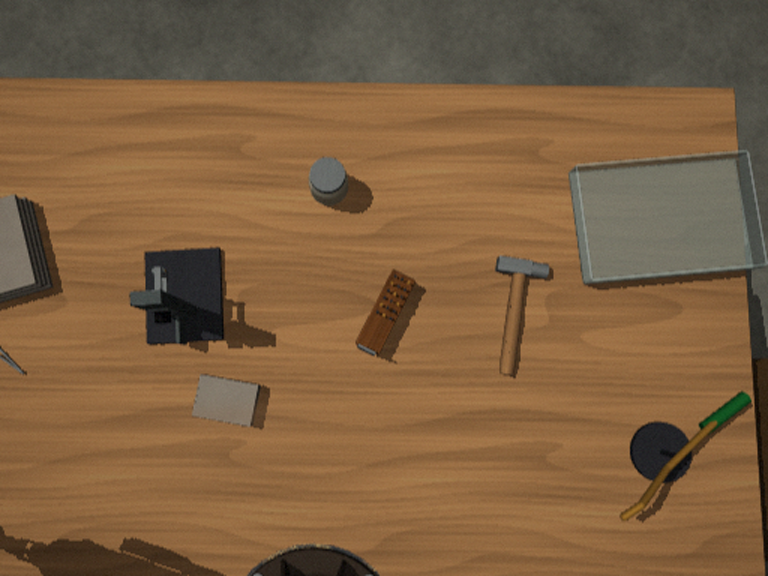

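View pics/side0.png

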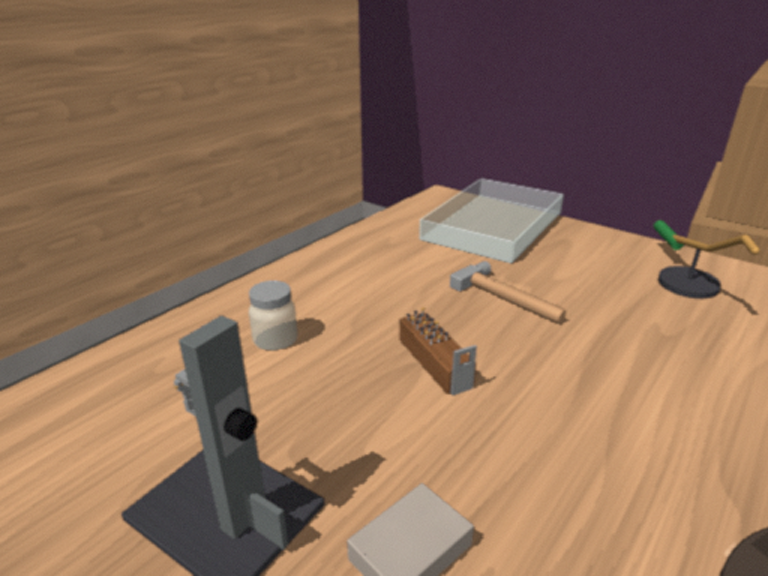

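Run:
```python
from h import *
im=get_image("top");c=cv2.cvtColor(im["color"],cv2.COLOR_RGB2BGR)
a=cv2.resize(c[155:240,80:160],None,fx=5,fy=5,interpolation=cv2.INTER_CUBIC)
b=cv2.resize(c[165:250,215:290],None,fx=5,fy=5,interpolation=cv2.INTER_CUBIC)
cv2.imwrite("pics/crop.png",np.hstack([a,b]))
for u,v in((97,166),(147,165.5),(97,230),(149,226.5)):print(pix2plane(im,u,v,12).round())
```

```text
[634. 300.  12.]
[637. 171.  12.]
[468. 292.  12.]
[479. 160.  12.]
```

View pics/crop.png

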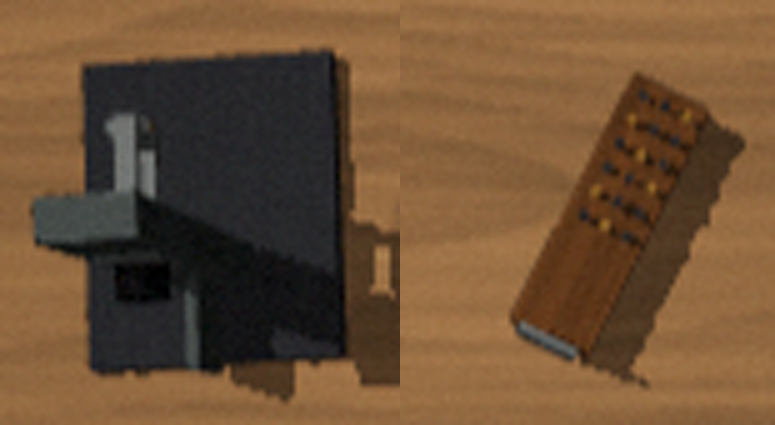

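Run:
```python
from h import *
im=get_image("top")
P=lambda u,v,z,ox,oy:pix2plane(im,u/5+ox,v/5+oy,z)[:2]
f=[P(u,v,12,80,155) for u,v in((84,67),(333,53),(345,353),(92,370))]
c=np.mean(f,0);ax=f[0]+f[1]-f[2]-f[3];print("foot",np.round(f),c,"yaw(+x out)",np.degrees(np.arctan2(ax[1],ax[0])),[np.linalg.norm(f[i]-f[i-1]) for i in range(4)])
ay=f[0]+f[3]-f[1]-f[2];print("yaw from y",np.degrees(np.arctan2(-ay[0],ay[1])))
u=ax/np.linalg.norm(ax);print("stand origin from foot",c-20*u)
g=[P(u_,v,238,80,155) for u_,v in((33,200),(137,193))];print("post",g,np.mean(g,0))
b=[P(u_,v,40,215-80,165) for u_,v in((637,75),(708,110),(583,355),(512,318))]
c=np.mean(b,0);ax=b[3]+b[2]-b[0]-b[1];u=ax/np.linalg.norm(ax);a=np.arctan2(u[1],u[0])
print("block",np.round(b),c,np.degrees(a),[np.linalg.norm(b[i]-b[i-1]) for i in range(4)])
ed=b[0]+b[3]-b[1]-b[2];print("width dir",np.degrees(np.arctan2(ed[1],ed[0])))
print("grip",c-28*u)
```

```text
foot [[627. 300.]
 [636. 172.]
 [481. 160.]
 [471. 288.]] [553.95259702 230.03254478] yaw(+x out) 4.441719109033706 [np.float64(157.04917462950226), np.float64(128.93467637620103), np.float64(155.9221149821481), np.float64(128.77128699429676)]
yaw from y 4.23635158018932
stand origin from foot [534.0126645  228.48364483]
post [array([531.52249848, 251.28044271]), array([534.98651449, 207.97017985])] [533.25450649 229.62531128]
block [[ 598. -128.]
 [ 580. -164.]
 [ 456. -102.]
 [ 474.  -66.]] [ 527.34635895 -114.78026139] 153.33831334801988 [np.float64(138.13495610833672), np.float64(40.020522594619095), np.float64(138.7857702175745), np.float64(39.88652213550171)]
width dir 63.64654258215785
grip [ 552.36916502 -127.34446356]
```

```bash
cat >> h.py <<'E'
def tool(yaw): # ideal tool-down axes for tool-x yaw (deg)
    a=np.radians(yaw);x=np.array([np.cos(a),np.sin(a),0]);z=np.array([0,0,-1.]);return np.stack([x,np.cross(z,x),z],1)
def go(tgt,src=None,R=None):
    "tool-frame shift in units"
    s=read_state();R=Ro.from_quat(s["tcp_rot"]).as_matrix() if R is None else R
    src=s["position"] if src is None else src
    return np.round(R.T@(np.array(tgt)-src)/250,4)
def yaw(): 
    R=Ro.from_quat(read_state()["tcp_rot"]).as_matrix();return np.degrees(np.arctan2(R[1,0],R[0,0])),R[2].round(4)
def st():
    s=read_state();print("t",round(s["time"],2),"p",np.round(s["position"],1),"F",np.round(s["wrist_force"],2),"M",np.round(s["torque"],2),"w",round(float(s["grip_width"]),1),"yaw",yaw())
E
python3 - <<'E'
import bench;print([d for d in dir(bench) if d[0]!='_'], getattr(bench,'grip_point_offset',None))
from h import *
st();R=tool(153.4);p=read_state()["position"];w=[395,240,235]
print(go(w,p,R),go([545,-120,190],w,R))
im=get_image("wrist");print(np.round(im["mount"],3).tolist(),im["fx"])
E
```

```text
['PlanningError', 'close_job', 'get_image', 'grip_point_offset', 'look_for', 'read_state'] -18.700000000000003
t 0.9 p [183.2 623.6 231.3] F [ 0.46 -0.3   0.64] M [ 0.03  0.02 -0.02] w 85.8 yaw (np.float64(163.62412868968738), array([-0., -0., -1.]))
[-1.4445 -0.9928 -0.0148] [-1.1813 -1.0189  0.18  ]
[[-0.0, -0.957, -0.291, 74.631], [1.0, 0.0, -0.001, -0.723], [0.001, -0.291, 0.957, -143.245], [0.0, 0.0, 0.0, 1.0]] 289.7140142094192
```

```bash
python3 -m handwheel '[[0,0,0,0,0,0.057,1],[0,0,0,0,0,0.057,1],[-0.18,-0.124,-0.002,0,0,0,1],[-0.18,-0.124,-0.002,0,0,0,1],[-0.18,-0.124,-0.002,0,0,0,1],[-0.18,-0.124,-0.002,0,0,0,1],[-0.18,-0.124,-0.002,0,0,0,1],[-0.18,-0.124,-0.002,0,0,0,1],[-0.18,-0.124,-0.002,0,0,0,1],[-0.18,-0.124,-0.002,0,0,0,1]]'
python3 -m handwheel '[[-0.147,-0.127,0.022,0,0,0,1],[-0.147,-0.127,0.022,0,0,0,1],[-0.147,-0.127,0.022,0,0,0,1],[-0.147,-0.127,0.022,0,0,0,1],[-0.147,-0.127,0.022,0,0,0,1],[-0.147,-0.127,0.022,0,0,0,1],[-0.147,-0.127,0.022,0,0,0,1],[-0.147,-0.127,0.022,0,0,0,1],[0,0,0,0,0,0,1]]'
python3 - <<'E'
from h import *
st();s=read_state();im=get_image("wrist")
b=cv2.resize(im["color"],None,fx=1.5,fy=1.5,interpolation=cv2.INTER_CUBIC)
cv2.imwrite("pics/w1.png",cv2.cvtColor(b,cv2.COLOR_RGB2BGR))
np.savez("w1.npz",m=im["mount"],p=s["position"],q=s["tcp_rot"],k=[im["fx"],im["fy"],im["cx"],im["cy"]])
E
```

```text
time: 2.2
position: [394.5, 239.1, 235.6]
tcp_rot: [0.23, 0.973, 0.0, 0.0]
wrist_force: [-0.0, 1.1, -0.1]
grip_width: 85.4
time: 3.32
position: [543.8, -121.2, 190.9]
tcp_rot: [0.232, 0.973, -0.0, 0.0]
wrist_force: [-1.1, 1.1, -0.4]
grip_width: 85.4
t 3.33 p [ 543.8 -121.2  190.9] F [-1.15  1.14 -0.42] M [ 0.04  0.02 -0.05] w 85.4 yaw (np.float64(153.19744050409614), array([-7.e-04, -2.e-04, -1.e+00]))
```

View pics/w1.png

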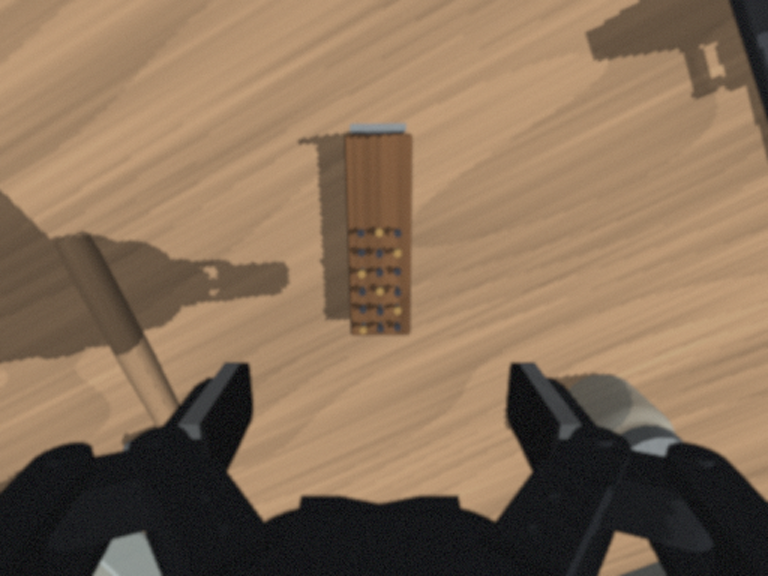

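The wrist view shows the block upright and aligned with the tool, corners at about (346,135), (411,134), (410,334), (350,334) in the 1.5x picture; plate at (349–405, 128).

Run:
```python
from h import *
d=np.load("w1.npz");M=d["m"];R=Ro.from_quat(d["q"]).as_matrix();fx,fy,cx,cy=d["k"]
def P(u,v,z):
    r=R@M[:3,:3]@np.array([(u/1.5-cx)/fx,(v/1.5-cy)/fy,1]);c=R@M[:3,3]+d["p"];return (c+r*(z-c[2])/r[2])[:2]
b=[P(*q,40) for q in((350,334),(410,334),(411,134),(346,135))]
c=np.mean(b,0);ax=b[3]+b[2]-b[0]-b[1];u=ax/np.linalg.norm(ax);print(np.round(b),c,np.degrees(np.arctan2(u[1],u[0])),[np.linalg.norm(b[i]-b[i-1]) for i in range(4)])
pl=(P(349,127,70)+P(405,127,70))/2;print("plate",pl,"grip from plate",pl-100*u,"grip",c-28*u)
g=c-28*u;print(go([g[0],g[1],80]))
g=pl-100*u;print(go([g[0],g[1],80]))
```

```text
[[ 580. -164.]
 [ 599. -125.]
 [ 475.  -65.]
 [ 457. -102.]] [ 527.6818292  -114.11505123] 153.6191305018397 [np.float64(137.6358931490985), np.float64(43.906227812456834), np.float64(138.23492998920503), np.float64(41.559392505045295)]
plate [463.02311455 -82.887288  ] grip from plate [ 552.60913151 -127.3208965 ] grip [ 552.76591395 -126.55646161]
[-0.048  -0.0071  0.4437]
[-0.0488 -0.0101  0.4437]
```

```bash
python3 -m handwheel '[[-0.048,-0.008,0.075,0,0,-0.003,1],[0,0,0.1,0,0,0,1],[0,0,0.1,0,0,0,1],[0,0,0.1,0,0,0,1],[0,0,0.1,0,0,0,1],[0,0,0.1,0,0,0,1],[0,0,0.1,0,0,0,1],[0,0,0.073,0,0,0,1],[0,0,0,0,0,0,1]]'
python3 -m handwheel '[[0,0,0,0,0,0,-1],[0,0,0,0,0,0,-1],[0,0,0,0,0,0,-1],[0,0,0,0,0,0,-1],[0,0,0,0,0,0,-1],[0,0,0,0,0,0,-1],[0,0,0,0,0,0,-1]]'
python3 -c "
from h import *;st()"
```

```text
time: 4.5
position: [551.7, -124.7, 3.4]
tcp_rot: [0.228, 0.974, 0.0, -0.001]
wrist_force: [-0.5, 0.5, 0.1]
grip_width: 85.2
time: 5.38
position: [553.1, -125.6, 5.3]
tcp_rot: [0.228, 0.974, -0.0, 0.001]
wrist_force: [-0.7, 1.5, 8.5]
grip_width: 43.2
t 5.38 p [ 553.1 -125.6    5.3] F [-0.67  1.54  8.54] M [0.18 0.22 0.05] w 43.2 yaw (np.float64(153.63538271782616), array([-1.4e-03,  3.0e-04, -1.0e+00]))
```

```bash
python3 -m handwheel '[[0,0,-0.05,0,0,0,-1],[0,0,-0.1,0,0,0,-1],[0,0,-0.15,0,0,0,-1],[0,0,-0.15,0,0,0,-1],[0,0,-0.15,0,0,0,-1],[0,0,-0.1,0,0,0,-1],[0,0,-0.05,0,0,0,-1],[0,0,0,0,0,0,-1]]'
python3 - <<'E'
from h import *
st()
so=np.array([533.5,229,0]);a=np.radians(4.3);o=np.array([np.cos(a),np.sin(a),0]);l=np.array([-o[1],o[0],0])
im=get_image("top")
print("jar",pix2plane(im,220,120,85),"arm tip obs (104.4,178) base (105.2,194)")
for h in(130,155,180):print(h,"top arm tip",np.round(proj(im,so+44*o+[0,0,h+36]),1),"root",np.round(proj(im,so+[0,0,h+36]),1))
im=get_image("side")
for h in(130,140,150,160,170,180):print(h,"side flap",np.round(proj(im,so+38*o+[0,0,h+14.5]),1))
print([ (r["box"],r["confidence"]) for r in look_for("flap",im)[:2]])
c=cv2.cvtColor(im["color"],cv2.COLOR_RGB2BGR)[200:300,80:200]
cv2.imwrite("pics/s2.png",cv2.resize(c,None,fx=6,fy=6,interpolation=cv2.INTER_CUBIC))
R=tool(184.3)
print(go(so+200*o+[0,0,205],None,R))
E
```

```text
time: 6.38
position: [552.8, -125.5, 192.5]
tcp_rot: [0.228, 0.974, -0.0, 0.001]
wrist_force: [-0.0, -0.2, -2.9]
grip_width: 43.3
t 6.38 p [ 552.8 -125.5  192.5] F [-0.02 -0.21 -2.93] M [-0.03 -0.12 -0.01] w 43.3 yaw (np.float64(153.6316002351351), array([-1.3e-03,  2.0e-04, -1.0e+00]))
jar [740.27372905 -19.58322182  85.        ] arm tip obs (104.4,178) base (105.2,194)
130 top arm tip [106.1 178.7] root [106.6 198.1]
155 top arm tip [103. 177.] root [103.5 196.8]
180 top arm tip [ 99.8 175.2] root [100.3 195.4]
130 side flap [127.7 264. ]
140 side flap [126.4 258.4]
150 side flap [125.1 252.6]
160 side flap [123.8 246.8]
170 side flap [122.5 240.8]
180 side flap [121.1 234.7]
[([122.1, 258.4, 129.7, 269.6], 0.47)]
[-0.8327  1.4187 -0.057 ]
```

View pics/s2.png

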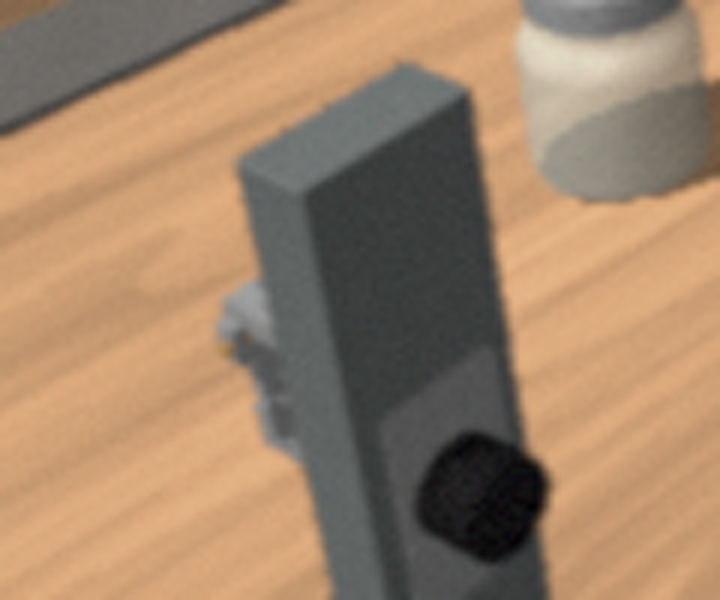

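```bash
python3 -m handwheel '[[0,0,0,0,0,-0.0853,-1],[0,0,0,0,0,-0.0853,-1],[0,0,0,0,0,-0.0853,-1],[0,0,0,0,0,-0.0853,-1],[0,0,0,0,0,0,-1]]'
python3 -m handwheel '[[-0.15,0.12,0,0,0,0,-1],[-0.15,0.18,0,0,0,0,-1],[-0.15,0.18,0,0,0,0,-1],[-0.15,0.18,0,0,0,0,-1],[-0.15,0.18,0,0,0,0,-1],[-0.083,0.18,0,0,0,0,-1],[0,0.18,0,0,0,0,-1],[0,0.12,0,0,0,0,-1],[0,0.099,0,0,0,0,-1],[0,0,0,0,0,0,-1]]'
python3 - <<'E'
from h import *
st()
so=np.array([533.5,229,0]);a=np.radians(4.3);o=np.array([np.cos(a),np.sin(a),0])
im=get_image("side")
print("obs armtop tip (119,248), bar end bottom (125.8,274), pin (117.5,257.5)")
for h in(135,145,155):print(h,np.round([proj(im,so+44*o+[0,0,h+36]),proj(im,so+42*o+[0,0,h-6]),proj(im,so+39*o+[0,0,h+27])],1).tolist())
print(go(so+200*o+[0,0,192]))
im=get_image("wrist");cv2.imwrite("pics/w2.png",cv2.cvtColor(cv2.resize(im["color"],None,fx=1.5,fy=1.5,interpolation=cv2.INTER_CUBIC),cv2.COLOR_RGB2BGR))
E
```

```text
time: 7.15
position: [552.1, -125.3, 190.8]
tcp_rot: [-0.038, 0.999, 0.0, -0.001]
wrist_force: [0.3, -0.1, -3.8]
grip_width: 43.3
time: 8.4
position: [732.9, 245.8, 191.1]
tcp_rot: [-0.038, 0.999, 0.0, -0.0]
wrist_force: [0.9, -0.1, -3.4]
grip_width: 43.4
t 8.4 p [732.9 245.8 191.1] F [ 0.93 -0.08 -3.44] M [-0.03 -0.16  0.05] w 43.4 yaw (np.float64(-175.65955401554316), array([ 7.e-04,  1.e-04, -1.e+00]))
obs armtop tip (119,248), bar end bottom (125.8,274), pin (117.5,257.5)
135 [[121.3, 247.3], [127.7, 271.5], [124.9, 253.8]]
145 [[120.0, 241.4], [126.4, 266.0], [123.6, 248.0]]
155 [[118.6, 235.3], [125.2, 260.4], [122.3, 242.0]]
[ 0.0009 -0.002  -0.003 ]
```

View pics/w2.png

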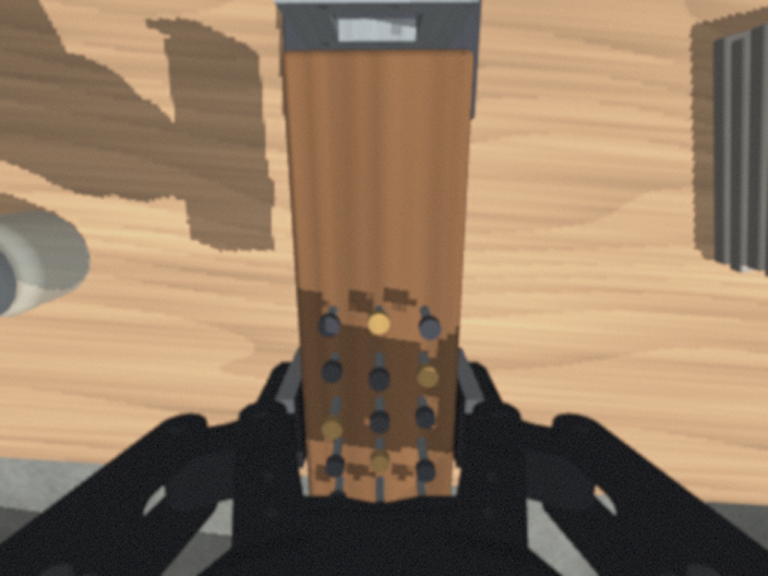

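```bash
python3 -m handwheel '[[0,0,0.08,0,0,0,-1],[0,0,0.1,0,0,0,-1],[0,0,0.1,0,0,0,-1],[0,0,0.1,0,0,0,-1],[0,0,0.1,0,0,0,-1],[0,0,0.06,0,0,0,-1],[0,0,0.032,0,0,0,-1],[0,0,0,0,0,0,-1]]'
python3 -m handwheel '[[0.05,-0.002,0,0,0,0,-1],[0.1,0,0,0,0,0,-1],[0.1,0,0,0,0,0,-1],[0.05,0,0,0,0,0,-1],[0,0,0,0,0,0,-1],[0,0,-0.015,0,0,0,-1],[0,0,-0.015,0,0,0,-1],[0,0,0,0,0,0,-1]]'
python3 -c "
from h import *;st()"
```

```text
time: 9.5
position: [733.3, 243.8, 48.5]
tcp_rot: [-0.038, 0.999, -0.0, -0.0]
wrist_force: [-0.0, 0.2, -2.8]
grip_width: 43.2
time: 10.5
position: [659.4, 237.9, 56.7]
tcp_rot: [-0.038, 0.999, 0.0, 0.0]
wrist_force: [-0.2, 0.8, -2.9]
grip_width: 43.3
t 10.5 p [659.4 237.9  56.7] F [-0.2   0.76 -2.85] M [-0.03 -0.12 -0.01] w 43.3 yaw (np.float64(-175.66486647010956), array([-9.e-04,  2.e-04, -1.e+00]))
```

Plate top is near 121 now; feel upward.

```bash
for i in 1; do python3 -m handwheel '[[0,0,-0.004,0,0,0,-1],[0,0,-0.004,0,0,0,-1],[0,0,0,0,0,0,-1]]'; done
python3 -m handwheel '[[0,0,-0.004,0,0,0,-1],[0,0,-0.004,0,0,0,-1],[0,0,0,0,0,0,-1]]'
python3 -m handwheel '[[0,0,-0.004,0,0,0,-1],[0,0,-0.004,0,0,0,-1],[0,0,0,0,0,0,-1]]'
```

```text
time: 10.88
position: [658.7, 237.9, 58.3]
tcp_rot: [-0.038, 0.999, -0.0, 0.0]
wrist_force: [-0.1, 0.7, -3.1]
grip_width: 43.2
time: 11.25
position: [658.7, 237.9, 60.4]
tcp_rot: [-0.038, 0.999, 0.0, 0.0]
wrist_force: [-1.2, -0.3, -2.0]
grip_width: 43.5
time: 11.62
position: [658.7, 237.9, 62.4]
tcp_rot: [-0.038, 0.999, 0.0, 0.0]
wrist_force: [0.3, -0.6, -2.2]
grip_width: 43.5
```

```bash
python3 -m handwheel '[[0,0,-0.004,0,0,0,-1],[0,0,-0.004,0,0,0,-1],[0,0,0,0,0,0,-1]]'
python3 -m handwheel '[[0,0,-0.004,0,0,0,-1],[0,0,0,0,0,0,-1]]'; python3 -c "
from h import *;st()"
```

```text
time: 12.0
position: [658.7, 237.9, 64.4]
tcp_rot: [-0.038, 0.999, 0.0, 0.0]
wrist_force: [-0.0, -0.5, -3.7]
grip_width: 43.1
time: 12.25
position: [658.7, 237.9, 65.4]
tcp_rot: [-0.038, 0.999, 0.0, 0.0]
wrist_force: [0.3, 0.2, -2.9]
grip_width: 43.1
t 12.25 p [658.7 237.9  65.4] F [ 0.27  0.24 -2.86] M [-0.05 -0.12  0.  ] w 43.1 yaw (np.float64(-175.65427029341467), array([-1.e-04,  0.e+00, -1.e+00]))
```

```bash
python3 -m handwheel '[[0,0,-0.004,0,0,0,-1],[0,0,-0.004,0,0,0,-1],[0,0,0,0,0,0,-1]]'
python3 -m handwheel '[[0,0,-0.004,0,0,0,-1],[0,0,0,0,0,0,-1]]'; python3 -c "
from h import *;st()"
```

```text
time: 12.62
position: [658.8, 237.9, 67.3]
tcp_rot: [-0.038, 0.999, -0.0, 0.0]
wrist_force: [1.7, 0.0, -7.2]
grip_width: 43.0
time: 12.88
position: [658.8, 237.9, 68.2]
tcp_rot: [-0.038, 0.999, 0.0, 0.0]
wrist_force: [2.6, -0.5, -10.8]
grip_width: 43.4
t 12.88 p [658.8 237.9  68.2] F [  2.56  -0.51 -10.77] M [ 0.05 -1.22  0.02] w 43.4 yaw (np.float64(-175.65788319912156), array([-2.e-04,  0.e+00, -1.e+00]))
```

```bash
python3 -m handwheel '[[0,0,0.02,0,0,0,-1],[0,0,0.02,0,0,0,-1],[-0.04,0,0,0,0,0,-1],[-0.08,0,0,0,0,0,-1],[-0.06,0,0,0,0,0,-1],[0,0,-0.04,0,0,0,-1],[0,0,-0.04,0,0,0,-1],[0,0,-0.032,0,0,0,-1],[0,0,0,0,0,0,-1],[0,0,0,0,0,0,-1]]'
python3 - <<'E'
from h import *
st();so=np.array([533.5,229,0]);a=np.radians(4.3);o=np.array([np.cos(a),np.sin(a),0])
p=read_state()["position"]-so;print("out",p@o,"lat",p@[-o[1],o[0],0])
im=get_image("side");c=cv2.cvtColor(im["color"],cv2.COLOR_RGB2BGR)[180:300,60:200]
a=cv2.resize(c,None,fx=5,fy=5,interpolation=cv2.INTER_CUBIC)
cv2.imwrite("pics/s3.png",a)
im=get_image("top");c=cv2.cvtColor(im["color"],cv2.COLOR_RGB2BGR)[100:220,60:180]
cv2.imwrite("pics/t3.png",cv2.resize(c,None,fx=5,fy=5,interpolation=cv2.INTER_CUBIC))
E
```

```text
time: 14.12
position: [703.2, 241.3, 86.3]
tcp_rot: [-0.038, 0.999, -0.0, -0.0]
wrist_force: [-0.2, -0.8, -3.3]
grip_width: 43.0
t 14.12 p [703.2 241.3  86.3] F [-0.18 -0.8  -3.31] M [-0.02 -0.12 -0.02] w 43.0 yaw (np.float64(-175.65077395766136), array([ 1.e-04, -0.e+00, -1.e+00]))
out 170.19284150407069 lat -0.46932671026778194
```

View pics/t3.png

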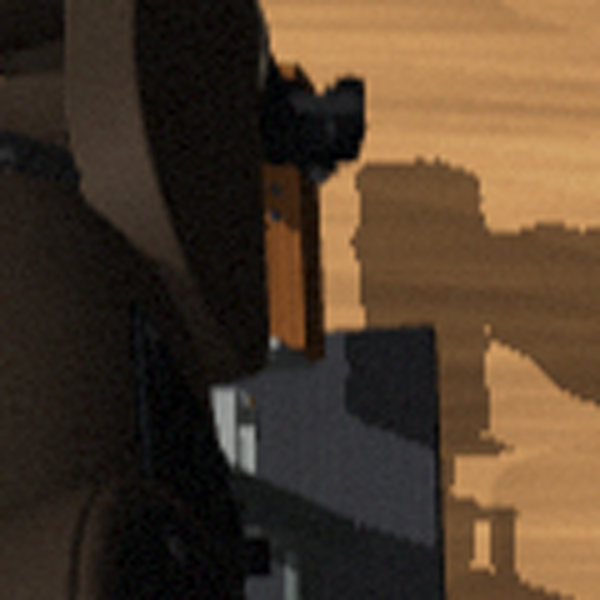

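```bash
python3 -m handwheel '[[0.04,0.002,-0.002,0,0,0,-1],[0.04,0,0,0,0,0,-1],[0.01,0,0,0,0,0,-1],[0.01,0,0,0,0,0,-1],[0.01,0,0,0,0,0,-1],[0,0,0,0,0,0,-1]]'
python3 -m handwheel '[[0.01,0,0,0,0,0,-1],[0.01,0,0,0,0,0,-1],[0,0,0,0,0,0,-1]]'; python3 -c "
from h import *;st()"
```

```text
time: 14.98
position: [676.0, 239.7, 86.8]
tcp_rot: [-0.038, 0.999, -0.0, -0.0]
wrist_force: [0.1, 0.2, -2.6]
grip_width: 43.1
time: 15.35
position: [670.8, 239.3, 86.7]
tcp_rot: [-0.038, 0.999, -0.0, -0.0]
wrist_force: [0.0, 0.6, -2.9]
grip_width: 42.9
t 15.35 p [670.8 239.3  86.7] F [ 0.03  0.64 -2.87] M [ 0.05 -0.2   0.02] w 42.9 yaw (np.float64(-175.65298052687703), array([ 3.e-04, -1.e-04, -1.e+00]))
```

Run:
```python
from h import *
im=get_image("side");c=cv2.cvtColor(im["color"],cv2.COLOR_RGB2BGR)[180:300,60:200]
cv2.imwrite("pics/s4.png",cv2.resize(c,None,fx=5,fy=5,interpolation=cv2.INTER_CUBIC))
```

```text
(no output)
```

View pics/s4.png

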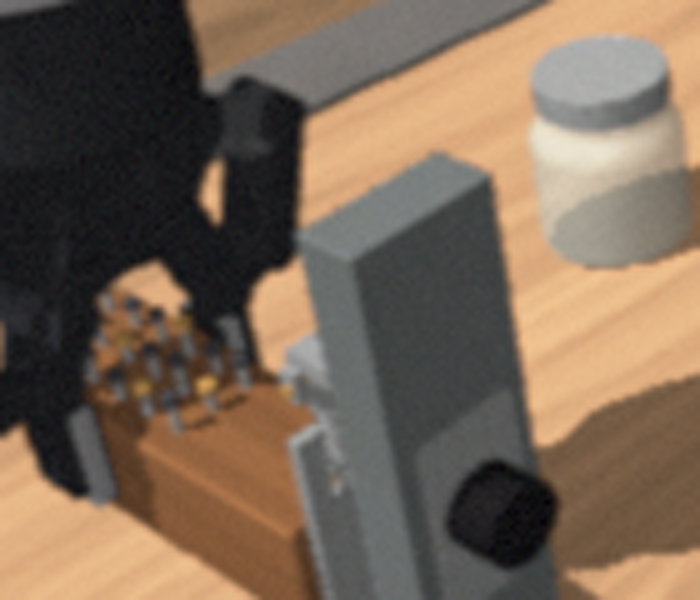

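```bash
python3 -m handwheel '[[0.01,0,0,0,0,0,-1],[0.01,0,0,0,0,0,-1],[0.01,0,0,0,0,0,-1],[0,0,0,0,0,0,-1]]'
python3 -m handwheel '[[0.01,0,0,0,0,0,-1],[0.01,0,0,0,0,0,-1],[0.01,0,0,0,0,0,-1],[0.01,0,0,0,0,0,-1],[0,0,0,0,0,0,-1]]';python3 -m handwheel '[[0.01,0,0,0,0,0,-1],[0.01,0,0,0,0,0,-1],[0.01,0,0,0,0,0,-1],[0,0,0,0,0,0,-1]]'; python3 -c "
from h import *;st()"
```

```text
time: 15.9
position: [663.3, 238.7, 86.8]
tcp_rot: [-0.038, 0.999, -0.0, -0.0]
wrist_force: [0.7, -0.0, -4.1]
grip_width: 43.2
time: 16.52
position: [653.4, 238.0, 86.8]
tcp_rot: [-0.038, 0.999, -0.0, -0.0]
wrist_force: [-0.3, -0.2, -3.5]
grip_width: 43.5
time: 17.02
position: [645.9, 237.4, 86.8]
tcp_rot: [-0.038, 0.999, -0.0, -0.0]
wrist_force: [0.2, -0.0, -3.5]
grip_width: 43.2
t 17.02 p [645.9 237.4  86.8] F [ 0.22 -0.02 -3.49] M [-0.04 -0.12 -0.04] w 43.2 yaw (np.float64(-175.65406330162924), array([ 2.e-04, -1.e-04, -1.e+00]))
```

```bash
python3 -m handwheel '[[0.008,0,0,0,0,0,-1],[0.008,0,0,0,0,0,-1],[0.008,0,0,0,0,0,-1],[0,0,0,0,0,0,-1]]'
python3 -m handwheel '[[0.006,0,0,0,0,0,-1],[0.006,0,0,0,0,0,-1],[0,0,0,0,0,0,-1]]';python3 -m handwheel '[[0.004,0,0,0,0,0,-1],[0,0,0,0,0,0,-1]]'; python3 -c "
from h import *;st()"
```

```text
time: 17.52
position: [640.0, 236.9, 86.8]
tcp_rot: [-0.038, 0.999, -0.0, -0.0]
wrist_force: [-0.0, 0.5, -2.0]
grip_width: 43.2
time: 17.9
position: [637.1, 236.7, 86.8]
tcp_rot: [-0.038, 0.999, -0.0, -0.0]
wrist_force: [-0.6, -0.7, -2.2]
grip_width: 43.0
time: 18.15
position: [637.1, 236.7, 87.0]
tcp_rot: [-0.038, 0.999, 0.0, 0.001]
wrist_force: [5.5, 0.2, -5.1]
grip_width: 43.4
t 18.15 p [637.1 236.7  87. ] F [ 5.49  0.16 -5.08] M [-0.01 -0.96 -0.05] w 43.4 yaw (np.float64(-175.6580648113937), array([-1.8e-03,  2.0e-04, -1.0e+00]))
```

```bash
python3 -m handwheel '[[-0.005,0,0,0,0,0,-1],[0,0,0.01,0,0,0,-1],[0,0,0.01,0,0,0,-1],[0,0,0.01,0,0,0,-1],[0,0,0,0,0,0,-1]]'
python3 -m handwheel '[[0,0,0.008,0,0,0,-1],[0,0,0.006,0,0,0,-1],[0,0,0,0,0,0,-1]]'; python3 -c "
from h import *;st()"
```

```text
time: 18.77
position: [637.2, 236.7, 78.9]
tcp_rot: [-0.038, 0.999, -0.0, -0.0]
wrist_force: [-0.1, 0.3, -2.9]
grip_width: 43.3
time: 19.15
position: [637.4, 236.7, 75.7]
tcp_rot: [-0.038, 0.999, -0.0, -0.0]
wrist_force: [-0.4, -0.2, -2.9]
grip_width: 43.2
t 19.15 p [637.4 236.7  75.7] F [-0.38 -0.18 -2.89] M [ 0.04 -0.03 -0.06] w 43.2 yaw (np.float64(-175.65724041029588), array([ 2.e-04, -0.e+00, -1.e+00]))
```

```bash
python3 -m handwheel '[[0,0,0.004,0,0,0,-1],[0,0,0.002,0,0,0,-1],[0,0,0,0,0,0,-1]]'
python3 -m handwheel '[[0,0,0.004,0,0,0,-1],[0,0,0,0,0,0,-1]]'; python3 -m handwheel '[[0,0,0.003,0,0,0,-1],[0,0,0,0,0,0,-1]]'; python3 -c "
from h import *;st()"
```

```text
time: 19.52
position: [637.4, 236.8, 74.3]
tcp_rot: [-0.038, 0.999, -0.0, -0.0]
wrist_force: [-0.4, -0.1, -1.9]
grip_width: 43.2
time: 19.77
position: [637.3, 236.8, 73.5]
tcp_rot: [-0.038, 0.999, 0.0, -0.0]
wrist_force: [-2.7, -1.0, 4.8]
grip_width: 43.1
time: 20.02
position: [637.1, 236.7, 72.7]
tcp_rot: [-0.038, 0.999, -0.0, -0.0]
wrist_force: [-3.7, -0.5, 6.0]
grip_width: 43.3
t 20.02 p [637.1 236.7  72.7] F [-3.68 -0.45  6.03] M [-0.06  1.07  0.03] w 43.3 yaw (np.float64(-175.65645895960606), array([ 5.e-04, -0.e+00, -1.e+00]))
```

```bash
python3 -m handwheel '[[0,0,-0.003,0,0,0,-1],[0,0,0,0,0,0,-1]]'; python3 -c "
from h import *;st()
im=get_image('side');c=cv2.cvtColor(im['color'],cv2.COLOR_RGB2BGR)[180:300,60:200]
cv2.imwrite('pics/s5.png',cv2.resize(c,None,fx=5,fy=5,interpolation=cv2.INTER_CUBIC))"
```

```text
time: 20.27
position: [637.4, 236.8, 73.3]
tcp_rot: [-0.038, 0.999, 0.0, 0.0]
wrist_force: [-1.3, -0.9, 0.9]
grip_width: 43.0
t 20.27 p [637.4 236.8  73.3] F [-1.32 -0.93  0.92] M [-0.    0.53 -0.03] w 43.0 yaw (np.float64(-175.656606969498), array([-1.e-04,  0.e+00, -1.e+00]))
```

View pics/s5.png

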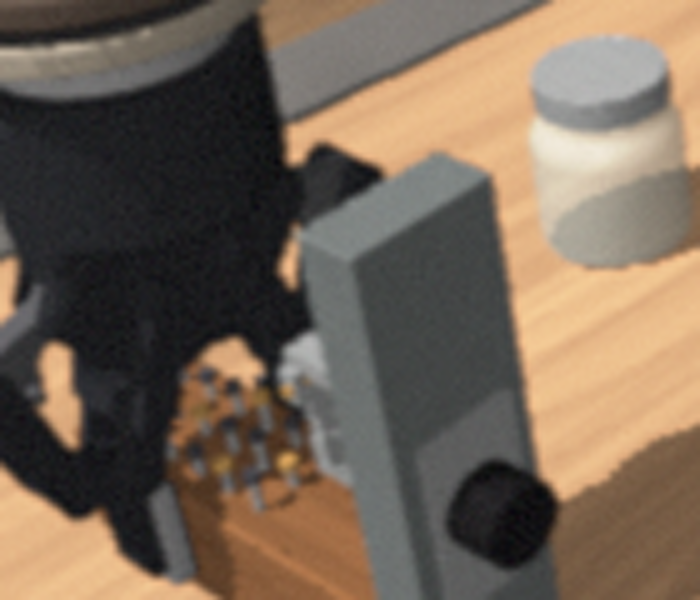

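The hook's tip area (arm at (305,360), flap/nose at (325,440)) looks as it did at the start: flap shut. Release gently.

```bash
python3 -m handwheel '[[0,0,0,0,0,0,0.03],[0,0,0,0,0,0,0.06],[0,0,0,0,0,0,0.1],[0,0,0,0,0,0,0.15],[0,0,0,0,0,0,0.25],[0,0,0,0,0,0,0.4],[0,0,0,0,0,0,0.4],[0,0,0,0,0,0,0.4]]'; python3 -c "
from h import *;st()
im=get_image('side');c=cv2.cvtColor(im['color'],cv2.COLOR_RGB2BGR)[180:320,60:220]
cv2.imwrite('pics/s6.png',cv2.resize(c,None,fx=5,fy=4.28,interpolation=cv2.INTER_CUBIC)[:599])"
```

```text
time: 21.32
position: [637.4, 236.8, 73.3]
tcp_rot: [-0.038, 0.999, -0.0, 0.0]
wrist_force: [0.5, -0.0, -0.0]
grip_width: 59.8
t 21.32 p [637.4 236.8  73.3] F [ 0.49 -0.02 -0.04] M [-0.   -0.03 -0.02] w 59.8 yaw (np.float64(-175.65576333816458), array([-0., -0., -1.]))
```

View pics/s6.png

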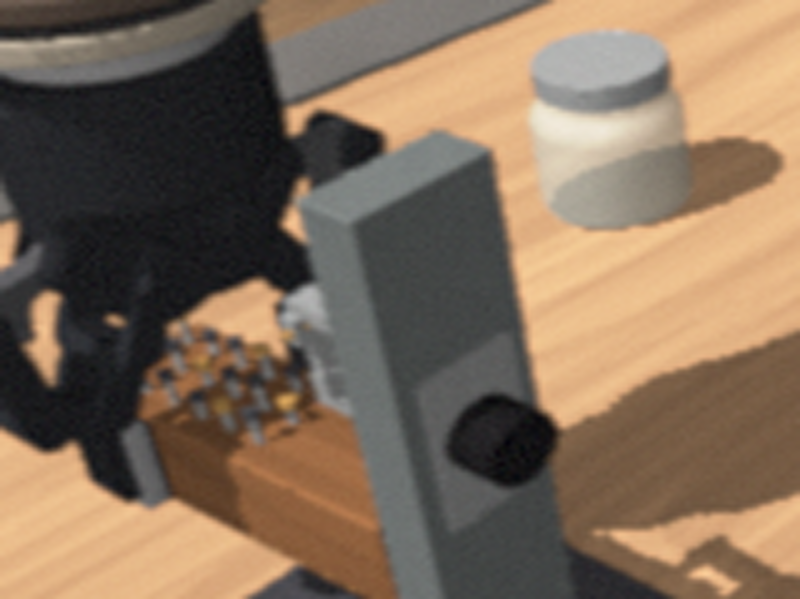

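Block hangs free (wrist force zero). Withdraw straight up, slightly away from the hook.

```bash
python3 -m handwheel '[[0,0,0,0,0,0,0.7],[0,0,0,0,0,0,0.7],[0,0,-0.02,0,0,0,0.7],[0,0,-0.05,0,0,0,0.7],[0,0,-0.1,0,0,0,0.7],[0,0,-0.15,0,0,0,0.7],[0,0,-0.15,0,0,0,0.7],[-0.05,0,-0.15,0,0,0,0.7]]'
python3 -m handwheel '[[-0.15,-0.1,0,0,0,0,0.7],[-0.15,-0.2,0,0,0,0,0.7],[0,-0.2,0,0,0,0,0.7],[0,-0.2,0,0,0,0,0.7],[0,-0.2,0,0,0,0,0.7],[0,-0.2,0,0,0,0,0.7],[0,-0.2,0,0,0,0,0.7],[0,0,0,0,0,0,0.7],[0,0,0,0,0,0,0.7]]'
python3 - <<'E'
from h import *
st()
a=get_image('side');c=cv2.cvtColor(a['color'],cv2.COLOR_RGB2BGR)[190:330,50:210]
t=get_image('top');d=cv2.cvtColor(t['color'],cv2.COLOR_RGB2BGR)[120:240,80:180]
f=lambda c:cv2.resize(c,(400,int(400*c.shape[0]/c.shape[1])),interpolation=cv2.INTER_CUBIC)
c,d=f(c),f(d);H=max(len(c),len(d))
p=lambda q:cv2.copyMakeBorder(q,0,H-len(q),0,0,0)
cv2.imwrite('pics/e.png',np.hstack([p(c),p(d)]))
so=np.array([533.5,229,0]);an=np.radians(4.3);o=np.array([np.cos(an),np.sin(an),0]);l=np.array([-o[1],o[0],0]);h=136.9
for n,x in(("far top",(144,22,h-29)),("far top R",(144,-22,h-29)),("far bot",(144,22,h-69)),("near top",(4,22,h-29))):
    X=so+x[0]*o+x[1]*l+[0,0,x[2]]
    u,v=proj(a,X);print(n,"side crop",(round((u-50)*2.5),round((v-190)*2.5)),end=' ')
    u,v=proj(t,X);print("top crop",(400+round((u-80)*4),round((v-120)*4)))
for q in("jar","brick","hammer","flap","block"):
    print(q,[np.round(r["box"]).tolist() for r in look_for(q,t)[:1]],[np.round(r["box"]).tolist() for r in look_for(q,a)[:1]])
E
```

```text
time: 22.38
position: [649.5, 237.7, 230.8]
tcp_rot: [-0.038, 0.999, 0.0, 0.0]
wrist_force: [0.8, -0.4, -0.8]
grip_width: 72.6
time: 23.5
position: [749.2, -80.5, 229.0]
tcp_rot: [-0.038, 0.999, 0.0, 0.0]
wrist_force: [1.0, 1.2, 0.8]
grip_width: 72.8
t 23.5 p [749.2 -80.5 229. ] F [1.01 1.2  0.75] M [-0.   -0.02  0.06] w 72.8 yaw (np.float64(-175.68813454813593), array([-5.e-04,  2.e-04, -1.e+00]))
far top side crop (60, 187) top crop (490, 88)
far top R side crop (122, 149) top crop (563, 84)
far bot side crop (76, 236) top crop (507, 103)
near top side crop (215, 283) top crop (495, 319)
jar [] [[162.0, 187.0, 203.0, 238.0]]
brick [] [[235.0, 323.0, 316.0, 382.0]]
hammer [] [[299.0, 171.0, 380.0, 214.0]]
flap [] [[123.0, 257.0, 129.0, 273.0]]
block [[104.0, 143.0, 128.0, 196.0]] [[76.0, 250.0, 136.0, 322.0]]
```

View pics/e.png

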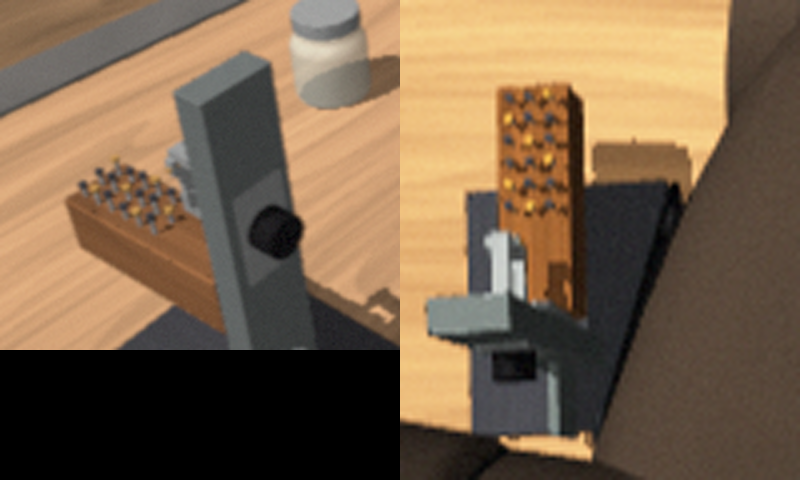

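```bash
python3 - <<'E'
from h import *
a=get_image('side')['color'].astype(int)
np.save("a.npy",a)
E
python3 -m handwheel '[[0,0,0,0,0,0,0.7],[0,0,0,0,0,0,0.7],[0,0,0,0,0,0,0.7],[0,0,0,0,0,0,0.7],[0,0,0,0,0,0,0.7],[0,0,0,0,0,0,0.7],[0,0,0,0,0,0,0.7],[0,0,0,0,0,0,0.7]]' | head -1
python3 - <<'E'
from h import *
im=get_image('side');b=im['color'].astype(int);a=np.load("a.npy")
print(np.abs(a-b)[230:330,60:150].mean(),np.abs(a-b)[300:380,350:500].mean())
# level check: top-left wood edge, observed crop (66,197)->(216,308)
so=np.array([533.5,229,0]);an=np.radians(4.3);o=np.array([np.cos(an),np.sin(an),0]);l=np.array([-o[1],o[0],0]);h=136.9
print("obs far-top (76.4,268.8), edge at post approx (136,313)?")
for pitch in(0,2,4):
    for out in(144,60):
        X=so+out*o+22*l+[0,0,h-29-np.radians(pitch)*out];print(pitch,out,np.round(proj(im,X),1))
g=cv2.cvtColor(im['color'],cv2.COLOR_RGB2BGR)[255:330,65:155]
cv2.imwrite("pics/z.png",cv2.resize(g,None,fx=8,fy=8,interpolation=cv2.INTER_CUBIC))
E
```

```text
time: 25.15
1.577962962962963 1.47375
obs far-top (76.4,268.8), edge at post approx (136,313)?
0 144 [ 74.  264.8]
0 60 [109.3 286.8]
2 144 [ 74.8 267.4]
2 60 [109.6 287.9]
4 144 [ 75.6 269.9]
4 60 [109.9 289. ]
```

View pics/z.png

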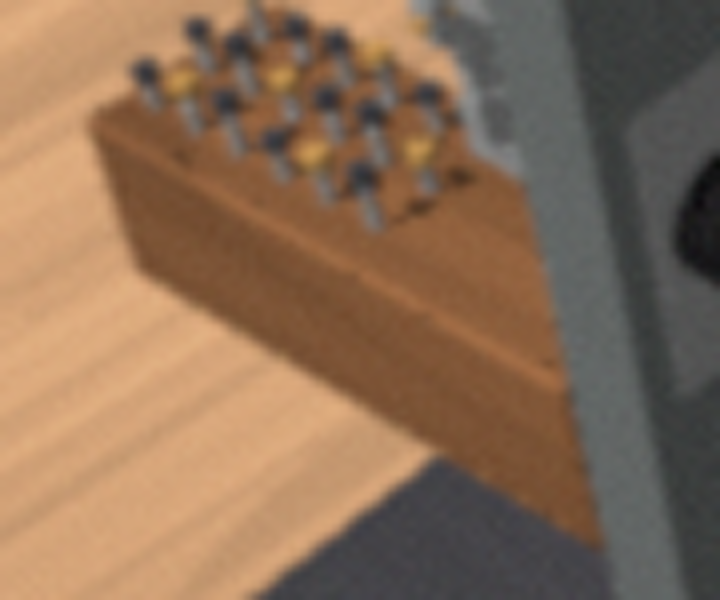

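```bash
python3 -c "
from h import *;print(close_job());st()"
```

```text
the job is handed in; nothing more can be done
None
the job is handed in; nothing more can be done
```

The block hangs by its eye in the hook's notch, the gripper is clear of everything, and the job is handed in after about 25 of the 61 s.

**How it went:** I found the bar's underside by touch, which puts the bar's top at about 137 mm. I then pushed the flap in with the eye, slid the eye to the post and lowered it about 13 mm into the notch. I let go with almost no load on the gripper. The highest wrist force I read on the stand was about 8 N.

**Last checks:**
- **Still and free:** the wrist force was zero once the fingers opened. Two side pictures over a second apart differed only by image noise.
- **Flap:** in the side view it was found in the same place as at the start, so it looks shut. The post hides part of the hook, so I could not see it fully.
- **Bystanders:** in the side view the jar, brick and hammer are where they were to within about 4 pixels. The last top picture, with the arm in the way, did not detect them.
- **Level:** this check disagreed slightly. The side view suggests the far end sits about 2–4° low, as the plate's slack in the 8 mm notch would allow. Camera error on that view is about 2–3 pixels, or roughly 2°. I left it, because it looks like the block's natural resting position.

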